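Close up the numbering kit at the print-shop bench

ROBOT

A 6-joint arm with a two-finger parallel gripper is mounted at the origin on the work surface. World frame = base frame: x ahead of the robot, y to its left, z up, the work surface at z = 0. Lengths are in m, angles in rad, forces in N, time in s.
With the tool pointing down it reaches from about 0.35 to 1 m from the base axis. Payload 7.1 kg.
Tool frame: the origin (TCP) lies at the very end of the fingers, on their centre line; the grasp point (between the pads) lies 19 mm behind it; z points along the fingers, y is the direction in which the jaws open and shut (so a half turn about z gives the same grasp; the last joint's range is limited). The gripper opens to 85 mm and grips with 20 to 120 N. Pads are 22 mm wide; open, the fingers measure 114 mm over their backs; the gripper's body (76 mm by 85 mm) begins 54 mm behind the grasp point. The pads swing forward as they close: fully open they stand 13 mm farther back than shut.
Start: joints at [1.113, 0.423, 1.63, -0, 1.089, -0.019], TCP at [0.266, 0.566, 0.193] pointing down, gripper open.
Joint ranges: [-3, 3], [-0.9, 2.11], [0.09, 2.58], [-1.31, 4.45], [0.11, 2.69], [-2.54, 2.54]. Speed limits (rad/s): [2.39, 2.39, 3.01, 3.14, 3.14, 3.14].

INTERFACE

Orientations are given as a unit quaternion [w, x, y, z].
In Python, from bench import bot gives the robot as it stands.
- The arm moves only by the shell command python3 -m jog 'ROWS'. ROWS is text: rows parted by semicolons, each of 5 numbers parted by spaces: the opening in per cent of the stroke, from 0 (shut) to 100 (fully open), then the shift along the tool's x, y, z in cm, then the turn about the tool's z in rad. A call has 1 to 8 rows; each row is the pose to reach, as a shift and turn from the pose commanded when the call began, along the tool's axes at that moment; what a row does not reach only later rows make up. A row lasts 1/12 s, in which the tool goes at most 41.7 mm and 7.16 degrees, less where a joint would pass 70% of its speed; a pose out of reach is approached as far as the arm can. A call with a gripper value outside its range is refused whole. The fingers move at their own pace and stop on an object; the grip force is fixed at half the most. Time passes only in rows, so rows that repeat a pose let the fingers close. It gives the time, the measured TCP pose, the force and the opening at its end, in the units of the state.
- bot.get_state(): the state, without advancing time (a new reading comes with each control period).
- bot.read_camera(name): name is "side" or "top"; returns a dict with "color" (420x560x3 uint8, red, green, blue), "vfov" (degrees; the focal length in pixels is half the picture's height over the tangent of half this angle, whatever the lens; pixels are square), "cx", "cy" (the principal point, pixels), "D" ([k1, k2, p1, p2, k3] as OpenCV has them; the pictures are not rectified), "R" (3x3) and "t" (3): a world point X has camera coordinates R X + t. Camera axes: x right, y down, z forward; pixel columns grow to the right and rows downward; lengths in m; the calibration is good to about 2 mm. A picture is of the moment at which its call begins. There is no depth.
- bot.job_done(): hands the job in, once; it reports no verdict.
The state is a dict: "time": time; "joint_positions": joint angles; "joint_vel": joint speeds; "tau": joint torques, N m; "position": TCP position; "tcp_rot": TCP orientation; "contact_force": force on the tool from outside, world axes, zero at the start; "wrist_torque": the same for the moment, N m; "grip_width": finger opening in m.
Only numpy, scipy, OpenCV 4.12 (cv2) and the standard library are available. Lean on these libraries where they do the work, as an engineer would, in place of code of your own. Each camera call takes 0.05 s, during which the arm holds its last target. There are 200 camera calls.

TASK

The numbering job is finished: with the fingertips, fold the lid of the steel case down until it is fully shut, and push the drawer that holds the rows of small metal type fully home, in either order and without slamming either. Leave the other drawer, the one with the round spools, open as it is. Do not lift or shove the case, and leave everything else on the bench where it stands.

Things in the scene. Friction and masses are not known exactly. Their poses are not given: they have to be found in the camera images.
- type_unit: Low grey steel one-drawer unit, 160 mm deep (x) x 130 wide (y) x 60 high, fixed to the bench. Origin: centre of its underside. Its front looks along its own -x; its drawer slides out along -x and shuts along +x. Looks the same as the spool unit from outside; its place on the bench varies. Its drawer holds rows of small upright square metal type. A small thing may stand on the rear half of its top.
- type_drawer (a joint): How far the type drawer is out, m: 0 fully shut, 0.1 fully out. Starts 0.055 to 0.09. Slides with about 1.5 N of friction and stays where it is left.
- type_pull (a point): Centre of the outer face of the small round pull (18 mm across, sticking out 14 mm) on the middle of the type drawer's front, 33 mm above the bench. The drawer's front is a flat plate 118 mm wide from 6 to 54 mm above the bench. With the drawer shut, this point is 94 mm in front of (-x of) the unit's origin.
- spool_unit: The other drawer unit: same size, looks and axes as the type unit, fixed. Its drawer holds flat round spools, 33 mm across.
- spool_drawer (a joint): How far the spool drawer is out, m: 0 shut. Starts 0.055 to 0.09 and is to stay so.
- spool_pull (a point): The spool drawer's pull, as for the type drawer.
- case: Dark steel case of the numbering machine, loose on the bench, about 0.85 kg, 140 mm (x) x 130 (y) x 50 high without its lid, two numbering heads inside. Origin: centre of its underside. Its lid is hinged along the top of its +x wall and opens upward.
- case_lid (a joint): Lid angle, rad: 0 shut (lying flat on the case), 1.5 fully open. Starts 0.6 to 1.1, half open. A stiff hinge (about 0.12 N m): the lid stays where it is left and has to be pushed all the way down.
- case_hinge (a point): Middle of the lid's hinge line, on the case at 70 mm along its +x, 50 mm up.
- lid_edge (a point): Middle of the lid's free edge, on the outer (upper) surface, 140 mm from the hinge line. The lid is a flat plate 140 x 130 mm, 4 mm thick, its outer surface 5 mm above the hinge line when shut; a 12 mm long, 30 mm wide tab sticks out beyond this edge.
- tumbler: Steel tumbler, 60 mm across, 75 high, standing on the rear of the type unit's top. Bystander. Origin: underside.
- tape: Roll of tape, 72 mm across, 22 high, lying on the rear of the spool unit's top. Bystander. Origin: underside.
- jar_left: Small ink jar, 34 mm across, 55 high, standing between the left and the middle thing. Bystander. Origin: underside.
- jar_right: The same kind of jar, between the middle and the right thing. Bystander. Origin: underside.
- phone: Old key phone lying at the back, 110 x 48 x 13 mm. Bystander. Origin: underside.
- stamp: Hand numbering stamp, 55 x 50 mm foot, 113 high, standing at the back. Bystander. Origin: underside.
- bottle: Water bottle, 66 mm across, 210 high, standing at the back. Bystander. Origin: underside.
Things that resemble listed ones, but are neither listed nor needed, are in the scene too. Leave any green or turquoise look-alike of the case alone.

How it is judged:
At the end, for the whole second after the job is handed in: The case's lid is within 0.04 rad of shut, the type drawer within 4 mm of fully home, the spool drawer within 8 mm of where it was, the case flat on the bench within 25 mm of where it was and at rest, and every bystander within 20 mm of where it was (value of joint case_lid below 0.04 rad and value of joint type_drawer below 0.004 m and value of joint spool_drawer above 0.045 m and distance of spool_pull from where it was at the start of the episode below 0.008 m and height (world z) of case below 0.004 m and distance of case from where it was at the start of the episode below 0.025 m and angle between case's own z axis and vertical below 0.05 rad and linear speed of case below 0.01 m/s and distance of each of tumbler, tape, jar_left, jar_right, phone, stamp, bottle from where it was at the start of the episode below 0.02 m); the robot touches nothing.
It fails at once if the spool drawer is moved by more than 8 mm (distance of spool_pull from where it was at the start of the episode above 0.008 m).
It fails at once if the case is lifted, tipped or shoved more than 25 mm (height (world z) of case above 0.012 m or angle between case's own z axis and vertical above 0.12 rad or distance of case from where it was at the start of the episode above 0.025 m).
It fails at once if the type drawer is slammed (shut faster than 0.5 m/s) (velocity of joint type_drawer below -0.5 m/s).
It fails at once if the lid is slammed (shut faster than 5 rad/s) (velocity of joint case_lid below -5 rad/s).
It fails at once if a bystander is lifted, knocked over or moved by more than 20 mm (distance of any of tumbler, tape, jar_left, jar_right, phone, stamp, bottle from where it was at the start of the episode above 0.02 m or angle between any of tumbler, tape, jar_left, jar_right, phone, stamp, bottle's own z axis and vertical above 0.3 rad).
It also fails if it takes over 50 s, if anything falls off the work surface, if the arm or the gripper's body presses on something with over 40 N, if the wrist force passes 120 N, or if a joint passes its speed limit or range.

## Working session

There is one attempt and no reset: what is moved stays moved. The work goes in short steps, Python scripts to look and compute and a shell command to move; the robot and the scene stay as the last step left them, time stands still between calls to the robot, and variables do not carry over. Pictures are saved under pics/ and viewed, about 8 in all and at most 12, crops included, and the job is handed in when it is done.

```bash
mkdir -p pics
cat > h.py <<'E'
import numpy as np,cv2,pickle
from bench import bot
def K(c):
    f=210/np.tan(np.radians(c["vfov"])/2); return np.array([[f,0,c["cx"]],[0,f,c["cy"]],[0,0,1.]])
def snap(n):
    c=bot.read_camera(n); pickle.dump(c,open(n+'.pkl','wb')); return c
def load(n): return pickle.load(open(n+'.pkl','rb'))
def proj(c,P):
    R=np.array(c["R"]);return cv2.projectPoints(np.atleast_2d(np.array(P,float)),cv2.Rodrigues(R)[0],np.array(c["t"],float),K(c),np.array(c["D"],float))[0][:,0]
def atz(c,uv,z):
    n=cv2.undistortPoints(np.array(uv,float).reshape(-1,1,2),K(c),np.array(c["D"],float))[:,0]
    R=np.array(c["R"]);o=-R.T@np.array(c["t"]);d=np.c_[n,np.ones(len(n))]@R
    return o+d*((np.atleast_1d(z)-o[2])/d[:,2])[:,None]
def crop(c,x0,y0,x1,y1,s,fn):
    im=cv2.cvtColor(c["color"],cv2.COLOR_RGB2BGR)[y0:y1,x0:x1]; cv2.imwrite(fn,cv2.resize(im,None,fx=s,fy=s,interpolation=cv2.INTER_CUBIC))
E
python3 - <<'E'
from h import *
for n in("side","top"):
    c=snap(n);crop(c,0,0,560,420,1.4,f'pics/{n}0.png');R=np.array(c["R"]);print(n,-R.T@np.array(c["t"]),R[2])
s=bot.get_state();print(s["position"],s["tcp_rot"],s["time"],s["grip_width"])
E
```

```text
side [ 0.12925973 -0.54170047  0.61459695] [ 0.49096686  0.61470041 -0.61732888]
top [ 0.32676537 -0.02405022  1.27631172] [ 0.20693889 -0.00372125 -0.97834679]
[0.26528026 0.56529259 0.19190236] [-1.57006765e-04  2.17645333e-01  9.76027669e-01 -6.88275595e-04] 0.1 0.08558010576142182
```

View pics/side0.png

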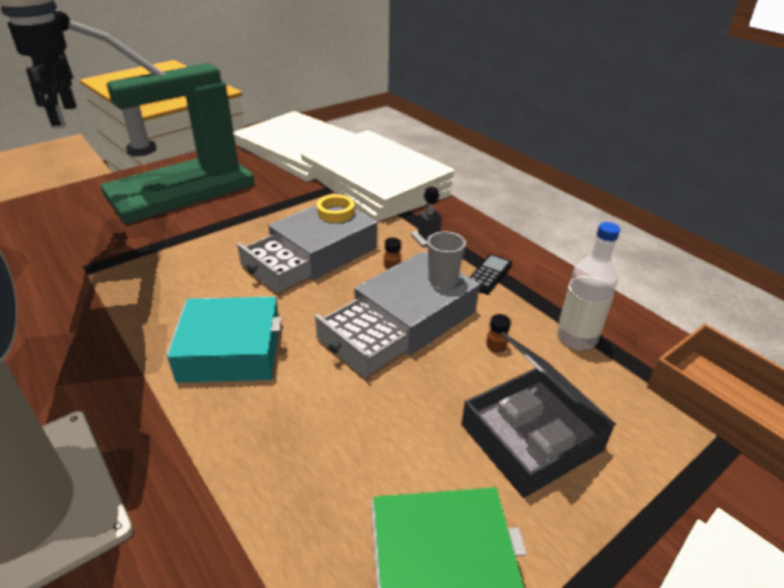

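View pics/top0.png

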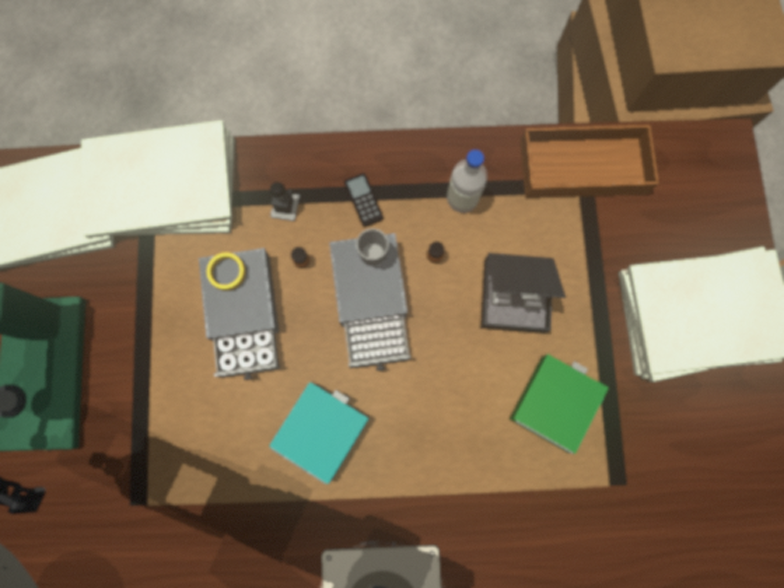

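Both pictures show three candidates each way.
- **Drawers:** the middle unit, top (378,340), has small square type. The left unit, top (244,352), has round spools, so the middle one is the target.
- **Cases:** the dark open case is at top (520,290). The turquoise (320,432) and green (560,403) ones are look-alikes to leave alone.

Next is a close crop to check this choice.

Run:
```python
from h import *
crop(load("top"),225,160,415,280,4.2,'pics/t1.png')
crop(load("side"),220,160,450,360,3.4,'pics/s1.png')
```

```text
(no output)
```

View pics/t1.png

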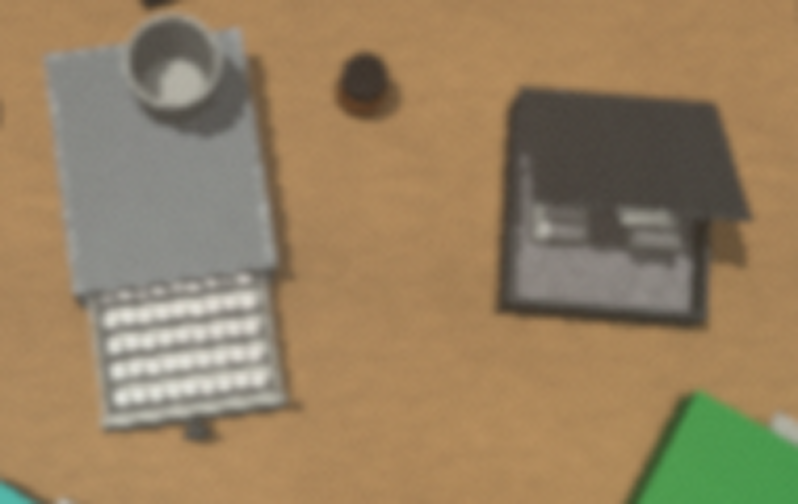

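View pics/s1.png

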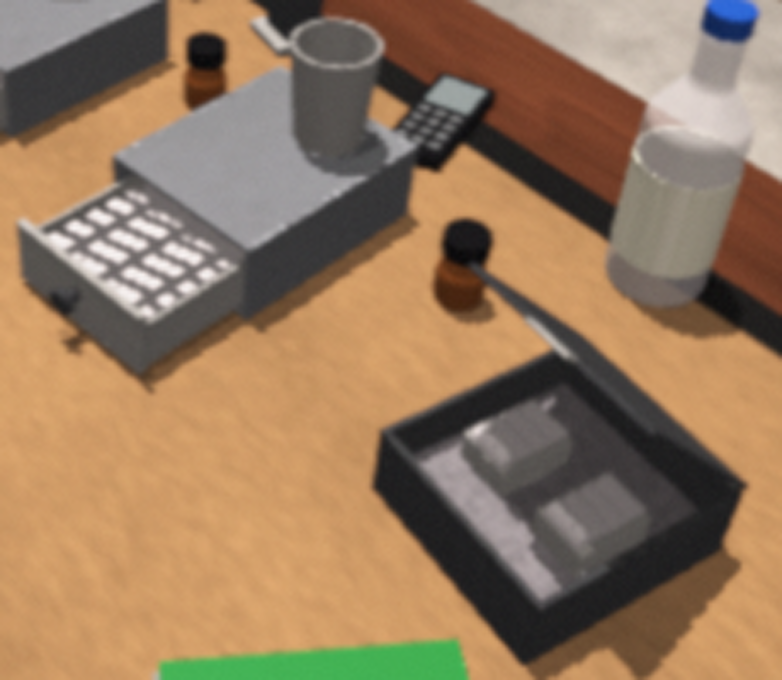

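Run:
```python
from h import *
np.set_printoptions(precision=3,suppress=True)
t,s=load("top"),load("side")
T=lambda *p:np.array(p)/4.2+[225,160]
S=lambda *p:np.array(p)/3.4+[220,160]
print("unit top T",atz(t,T((46,55),(240,30),(275,268),(77,297)),.06))
print("unit top S",atz(s,S((117,160),(250,248),(413,152)),.06))
print("front T",atz(t,T((105,430),(287,405)),.054),"S",atz(s,S((22,228),(145,325)),.054))
print("pull T",atz(t,T((200,436),),.033),"S",atz(s,S((65,302),),.033))
print("case bottom T",atz(t,T((500,312),(705,326)),0),"S",atz(s,S((375,487),(527,662)),0))
print("case rim S FL FR BR",atz(s,S((382,432),(540,607),(742,487)),.05))
print("case rim T BL BR",atz(t,T((522,90),(715,103)),.053))
for z in(.09,.12,.15,.17):print(z,"lidedge T",atz(t,T((530,203),(750,217)),z).ravel(),"S",atz(s,S((470,262),),z).ravel())
print("jar T",atz(t,T((365,75),),.055),"jarS",atz(s,S((468,237),),.055))
```

```text
unit top T [[ 0.688  0.074  0.06 ]
 [ 0.699 -0.053  0.06 ]
 [ 0.541 -0.068  0.06 ]
 [ 0.527  0.058  0.06 ]]
unit top S [[ 0.529  0.051  0.06 ]
 [ 0.545 -0.069  0.06 ]
 [ 0.694 -0.058  0.06 ]]
front T [[ 0.443  0.043  0.054]
 [ 0.454 -0.072  0.054]] S [[ 0.446  0.036  0.054]
 [ 0.458 -0.08   0.054]]
pull T [[ 0.438 -0.016  0.033]] S [[ 0.442 -0.017  0.033]]
case bottom T [[ 0.515 -0.219  0.   ]
 [ 0.5   -0.355  0.   ]] S [[ 0.518 -0.217  0.   ]
 [ 0.503 -0.345  0.   ]]
case rim S FL FR BR [[ 0.515 -0.219  0.05 ]
 [ 0.5   -0.344  0.05 ]
 [ 0.641 -0.36   0.05 ]]
case rim T BL BR [[ 0.653 -0.235  0.053]
 [ 0.639 -0.361  0.053]]
0.09 lidedge T [ 0.57  -0.229  0.09   0.555 -0.366  0.09 ] S [ 0.617 -0.179  0.09 ]
0.12 lidedge T [ 0.564 -0.223  0.12   0.549 -0.357  0.12 ] S [ 0.589 -0.2    0.12 ]
0.15 lidedge T [ 0.558 -0.218  0.15   0.544 -0.349  0.15 ] S [ 0.561 -0.22   0.15 ]
0.17 lidedge T [ 0.554 -0.215  0.17   0.54  -0.343  0.17 ] S [ 0.542 -0.234  0.17 ]
jar T [[ 0.667 -0.133  0.055]] jarS [[ 0.665 -0.138  0.055]]
```

The crops confirm both targets. The middle drawer holds type rows (pull at crop (200,432), world (0.440,-0.017,0.033), unit yaw +0.1, out about 80 mm). The dark case has its lid at about 0.78 rad (case centre (0.578,-0.289), yaw -0.12). I'll do the drawer first, keeping clear of the stapler on the way.

```bash
python3 -m jog '0 -16.2 -21.8 0 -0.54;0 -16.2 -21.8 0 -0.54;0 -16.2 -21.8 0 -0.54;0 -16.2 -21.8 0 -0.54;0 -16.2 -21.8 0 -0.54;0 -16.2 -21.8 0 -0.54;0 -16.2 -21.8 0 -0.54;0 -16.2 -21.8 0 -0.54'
cat > go.py <<'E'
import sys;from h import *
from scipy.spatial.transform import Rotation as Ro
s=bot.get_state();q=s["tcp_rot"];R=Ro.from_quat([q[1],q[2],q[3],q[0]])
p=np.array(s["position"])
print("t",s["time"],"p",p.round(4),"xyaw",round(float(np.arctan2(R.as_matrix()[1,0],R.as_matrix()[0,0])),3),"F",np.round(s["contact_force"],1),"w",round(s["grip_width"],4))
a=list(map(float,sys.argv[1:]))
for i in range(0,len(a),3): print("shift cm",(R.inv().apply(np.array(a[i:i+3])-p)*100).round(2))
E
python3 go.py .395 -.021 .192
```

```text
time: 0.77
position: [0.319, 0.2955, 0.1922]
tcp_rot: [-0.001, -0.049, 0.999, -0.001]
contact_force: [0.1, -0.8, -0.2]
grip_width: -0.0001
t 0.7667 p [0.319  0.2955 0.1922] xyaw -3.043 F [ 0.1 -0.8 -0.2] w -0.0001
shift cm [ -4.46 -32.24   0.08]
```

```bash
python3 -m jog '0 -4.5 -32.2 0 0;0 -4.5 -32.2 0 0;0 -4.5 -32.2 0 0;0 -4.5 -32.2 0 0;0 -4.5 -32.2 0 0;0 -4.5 -32.2 0 0;0 -4.5 -32.2 0 0;0 -4.5 -32.2 0 0'
python3 go.py .395 -.021 .192 .395 -.021 .022
```

```text
time: 1.43
position: [0.3976, -0.0184, 0.1928]
tcp_rot: [0.0, -0.05, 0.999, -0.0]
contact_force: [1.1, 0.7, -0.5]
grip_width: 0.0001
t 1.4333 p [ 0.3976 -0.0184  0.1928] xyaw -3.041 F [ 1.1  0.7 -0.5] w 0.0001
shift cm [ 0.28 -0.24  0.08]
shift cm [ 0.3  -0.23 17.08]
```

```bash
python3 -m jog '0 0.5 0 4 0;0 0.5 0 8 0;0 0.5 0 11 0;0 0.5 0 13.5 0;0 0.5 0 15.5 0;0 0.5 0 16.8 0;0 0.5 0 16.8 0;0 0.5 0 16.8 0'
python3 go.py
python3 - <<'E'
from h import *
c=snap("side");crop(c,150,130,400,330,3,'pics/s2.png')
E
```

```text
time: 2.1
position: [0.3916, -0.0164, 0.0241]
tcp_rot: [-0.001, -0.051, 0.999, 0.0]
contact_force: [-0.5, 0.2, -0.4]
grip_width: -0.0001
t 2.1 p [ 0.3916 -0.0164  0.0241] xyaw -3.04 F [-0.5  0.2 -0.4] w -0.0001
```

View pics/s2.png

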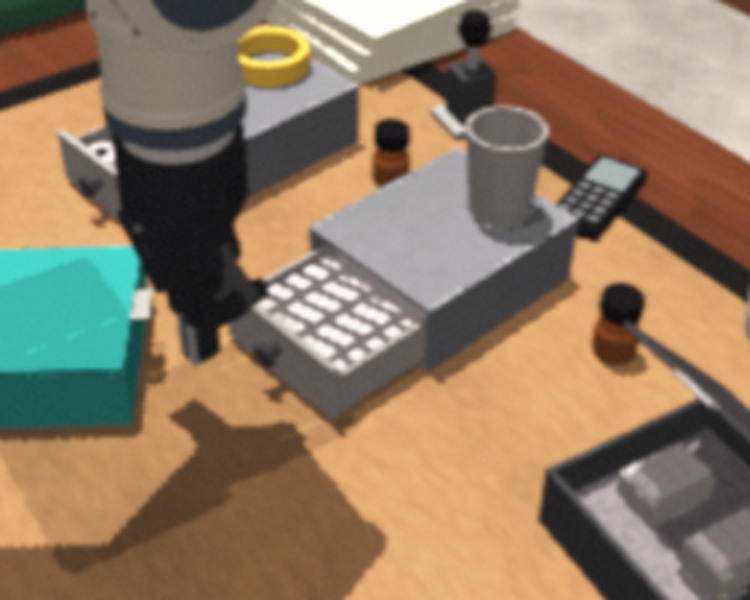

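The closed fingertips, crop (200,350), stand in front of the type pull at crop (265,355) and touch nothing. Now I push slowly along -x of the tool.

```bash
python3 -m jog '0 -1 -0.5 0 0;0 -2 -0.5 0 0;0 -3 -0.5 0 0;0 -4 -0.5 0 0;0 -5 -0.5 0 0;0 -6 -0.5 0 0;0 -7 -0.5 0 0;0 -8 -0.5 0 0' && python3 -m jog '0 -0.8 0 0 0;0 -1.5 0 0 0;0 -2.1 0 0 0;0 -2.6 0 0 0;0 -3 0 0 0;0 -3.2 0 0 0;0 -3.2 0 0 0'; python3 go.py
```

```text
time: 2.82
position: [0.473, -0.0134, 0.0246]
tcp_rot: [0.0, -0.051, 0.999, -0.0]
contact_force: [0.0, 1.0, 0.3]
grip_width: 0.0001
time: 3.4
position: [0.5041, -0.0103, 0.0246]
tcp_rot: [0.0, -0.051, 0.999, -0.0]
contact_force: [-0.2, -0.1, 0.1]
grip_width: -0.0001
t 3.4 p [ 0.5041 -0.0103  0.0246] xyaw -3.04 F [-0.2 -0.1  0.1] w -0.0001
```

```bash
python3 -m jog '0 -0.3 0 0 0;0 -0.6 0 0 0;0 -0.8 0 0 0;0 -0.8 0 0 0'; python3 -m jog '0 -0.2 0 0 0;0 -0.4 0 0 0;0 -0.4 0 0 0';python3 -m jog '0 -0.2 0 0 0;0 -0.4 0 0 0;0 -0.4 0 0 0'
```

```text
time: 3.73
position: [0.5124, -0.0095, 0.0247]
tcp_rot: [0.0, -0.051, 0.999, -0.0]
contact_force: [0.2, -0.6, -0.5]
grip_width: 0.0002
time: 3.98
position: [0.5162, -0.0091, 0.0247]
tcp_rot: [0.0, -0.051, 0.999, -0.0]
contact_force: [0.4, 0.2, 0.2]
grip_width: 0.0002
time: 4.23
position: [0.5203, -0.0087, 0.0247]
tcp_rot: [0.0, -0.051, 0.999, -0.0]
contact_force: [0.6, -0.5, -0.5]
grip_width: 0.0003
```

Run:
```python
from h import *
c=snap("side");crop(c,180,150,380,310,3.7,'pics/s3.png')
```

```text
(no output)
```

View pics/s3.png

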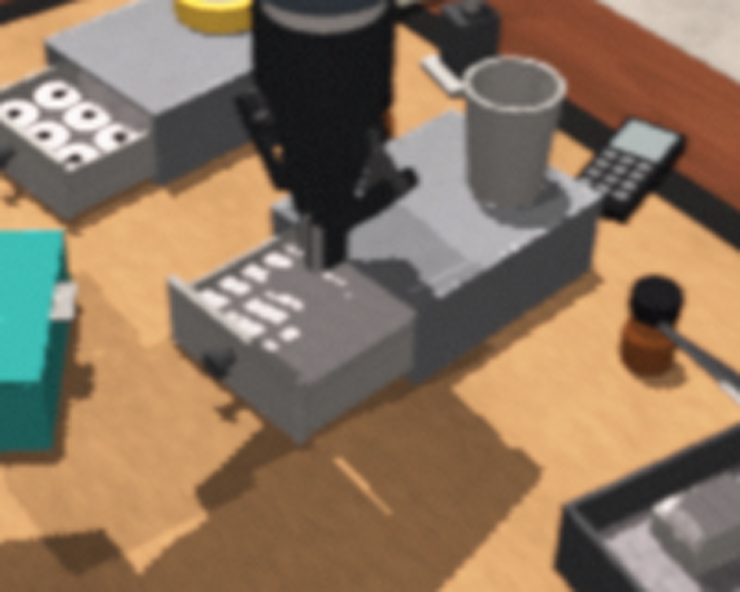

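The picture disagrees with the readings. The drawer is still out, and the fingers, tip at crop (322,265), seem to stand over or in it although z reads 0.025. I'll compare the projected TCP with the tips I saw.

Run:
```python
from h import *
np.set_printoptions(precision=3,suppress=True)
s=bot.get_state();print(s["position"],s["joint_positions"],s["tcp_rot"])
c=load("side")
print("TCP proj crop s3",(proj(c,s["position"])-[180,150])*3.7, "s2",(proj(c,[.3916,-.0164,.0241])-[150,130])*3)
print("s2 bounds",atz(c,[np.array([200,355])/3+[150,130]]*4,[.02,.04,.06,.08]))
print("s3",atz(c,[np.array([322,268])/3.7+[180,150]]*4,[.02,.04,.06,.08]))
print("pull now",atz(c,[np.array([220,362])/3.7+[180,150]],.033))
t=snap("top");print("TCP top",proj(t,s["position"]));crop(t,230,160,330,290,4.5,'pics/t3.png'); print((proj(t,s["position"])-[230,160])*4.5)
```

```text
[ 0.52  -0.009  0.025] [-0.04   0.535  1.954 -0.     0.652 -1.712] [ 0.    -0.051  0.999 -0.   ]
TCP proj crop s3 [[321.552 314.003]] s2 [[204.431 396.094]]
s2 bounds [[ 0.412  0.024  0.02 ]
 [ 0.402  0.005  0.04 ]
 [ 0.393 -0.014  0.06 ]
 [ 0.383 -0.033  0.08 ]]
s3 [[ 0.549  0.03   0.02 ]
 [ 0.534  0.011  0.04 ]
 [ 0.52  -0.009  0.06 ]
 [ 0.506 -0.028  0.08 ]]
pull now [[ 0.444 -0.015  0.033]]
TCP top [[268.713 234.387]]
[[174.211 334.743]]
```

View pics/t3.png

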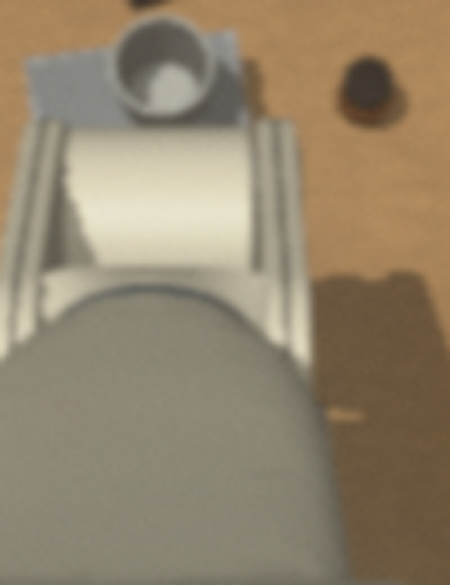

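The fingertips are really about 36 mm higher than reported. Both pictures give a true z of about 0.060 with x and y right, so they passed over the drawer without touching anything. The drawer is still where it was (pull at 0.444,-0.015). I'll back out, go lower with that offset, and check against the picture.

```bash
python3 -m jog '0 3 0 0 0;0 6 0 0 0;0 9 0 0 0;0 11 0 0 0;0 11 0 0 0;0 11 0 0 0' && python3 -m jog '0 0 -0.4 1 0;0 0 -0.4 2 0;0 0 -0.4 2.7 0;0 0 -0.4 3.2 0;0 0 -0.4 3.2 0;0 0 -0.4 3.2 0'
python3 - <<'E'
from h import *
np.set_printoptions(precision=3,suppress=True)
c=snap("side");crop(c,180,170,330,290,5,'pics/s4.png')
p=np.array(bot.get_state()["position"]);print(p,"expect tip",(proj(c,[p+[0,0,.036]])-[180,170])*5)
E
```

```text
time: 4.83
position: [0.4096, -0.0199, 0.0248]
tcp_rot: [-0.0, -0.05, 0.999, 0.0]
contact_force: [0.6, -0.1, 0.7]
grip_width: -0.0
time: 5.33
position: [0.4107, -0.0238, -0.0079]
tcp_rot: [-0.0, -0.051, 0.999, 0.0]
contact_force: [-0.2, 0.6, 0.5]
grip_width: 0.0002
[ 0.411 -0.024 -0.008] expect tip [[240.257 443.009]]
```

View pics/s4.png

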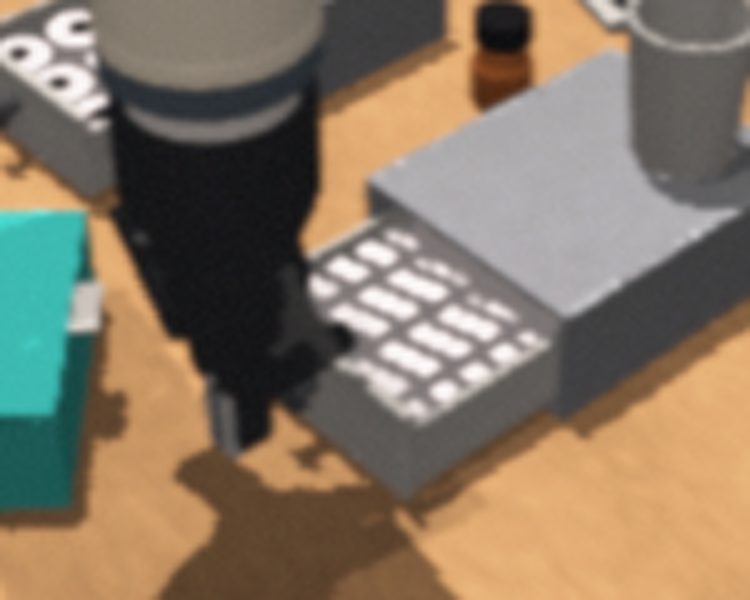

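The tip is at crop (235,450) against a prediction of (240,443), so the +36 mm offset holds. The fingers are at true z of about 0.026, just in front of the pull. Pushing slowly.

```bash
python3 -m jog '0 -0.8 0.3 0 0;0 -1.6 0.3 0 0;0 -2.3 0.3 0 0;0 -3 0.3 0 0;0 -3.8 0.3 0 0;0 -4.6 0.3 0 0' && python3 -m jog '0 -0.8 0 0 0;0 -1.6 0 0 0;0 -2.4 0 0 0;0 -3.2 0 0 0;0 -3.9 0 0 0;0 -4.4 0 0 0;0 -4.4 0 0 0' && python3 -m jog '0 -0.2 0 0 0;0 -0.4 0 0 0;0 -0.4 0 0 0'
```

```text
time: 5.88
position: [0.4569, -0.0161, -0.0073]
tcp_rot: [-0.0, -0.051, 0.999, 0.0]
contact_force: [-2.5, 0.5, 2.8]
grip_width: 0.0
time: 6.47
position: [0.5017, -0.0117, -0.0073]
tcp_rot: [0.001, -0.051, 0.999, -0.0]
contact_force: [0.1, -0.3, -0.9]
grip_width: -0.0001
time: 6.72
position: [0.504, -0.0113, -0.0074]
tcp_rot: [0.0, -0.051, 0.999, -0.0]
contact_force: [0.2, 0.6, 0.0]
grip_width: -0.0004
```

```bash
python3 -m jog '0 -0.2 0 0 0;0 -0.3 0 0 0;0 -0.3 0 0 0' && python3 -m jog '0 -0.2 0 0 0;0 -0.3 0 0 0;0 -0.3 0 0 0';  python3 -m jog '0 -0.2 0 0 0;0 -0.3 0 0 0;0 -0.3 0 0 0'
```

```text
time: 6.97
position: [0.5069, -0.011, -0.0074]
tcp_rot: [-0.0, -0.051, 0.999, 0.0]
contact_force: [-0.4, 0.5, -0.2]
grip_width: 0.0
time: 7.22
position: [0.5101, -0.0107, -0.0074]
tcp_rot: [0.0, -0.051, 0.999, 0.0]
contact_force: [-1.9, -0.4, -0.2]
grip_width: -0.0001
time: 7.47
position: [0.5123, -0.0105, -0.0074]
tcp_rot: [-0.001, -0.051, 0.999, 0.0]
contact_force: [-2.9, -0.7, 1.3]
grip_width: -0.0001
```

```bash
python3 -m jog '0 -0.2 0 0 0;0 -0.3 0 0 0;0 -0.3 0 0 0' && python3 -m jog '0 -0.2 0 0 0;0 -0.3 0 0 0;0 -0.3 0 0 0'
```

```text
time: 7.72
position: [0.5122, -0.0103, -0.0078]
tcp_rot: [-0.003, -0.051, 0.999, 0.0]
contact_force: [-10.5, -2.1, 8.6]
grip_width: -0.0
time: 7.97
position: [0.512, -0.0101, -0.0081]
tcp_rot: [-0.006, -0.051, 0.999, 0.0]
contact_force: [-18.8, -4.1, 14.0]
grip_width: 0.0002
```

The drawer stopped solidly at TCP x=0.512, where 19 N gave no more motion, so it is home. I back off, rise and go to above the lid.

```bash
python3 -m jog '0 1.5 0 0 0;0 4 0 0 0;0 4 0 -4 0;0 4 0 -8 0;0 4 0 -12 0;0 4 0 -16 0;0 4 0 -17.5 0;0 4 0 -17.5 0'; python3 go.py .563 -.287 .164
```

```text
time: 8.63
position: [0.4831, -0.014, 0.1724]
tcp_rot: [0.005, -0.051, 0.999, -0.001]
contact_force: [1.0, -0.5, 0.1]
grip_width: 0.0002
t 8.6333 p [ 0.4831 -0.014   0.1724] xyaw -3.04 F [ 1.  -0.5  0.1] w 0.0002
shift cm [ -5.18 -27.96   0.94]
```

```bash
python3 -m jog '0 -5.2 -28 0 0;0 -5.2 -28 0 0;0 -5.2 -28 0 0;0 -5.2 -28 0 0;0 -5.2 -28 0 0;0 -5.2 -28 0 0;0 -5.2 -28 0 0;0 -5.2 -28 0.5 0'; python3 go.py .563 -.287 .164
python3 - <<'E'
from h import *
c=snap("side");crop(c,200,120,440,320,3.2,'pics/s5.png')
p=np.array(bot.get_state()["position"]);print("expect tip",(proj(c,[p+[0,0,.036]])-[200,120])*3.2)
E
```

```text
time: 9.3
position: [0.5615, -0.2937, 0.1624]
tcp_rot: [0.002, -0.049, 0.999, -0.002]
contact_force: [0.5, 0.1, 0.4]
grip_width: -0.0003
t 9.3 p [ 0.5615 -0.2937  0.1624] xyaw -3.044 F [0.5 0.1 0.4] w -0.0003
shift cm [-0.22  0.65 -0.17]
expect tip [[622.16224456 382.55689661]]
```

View pics/s5.png

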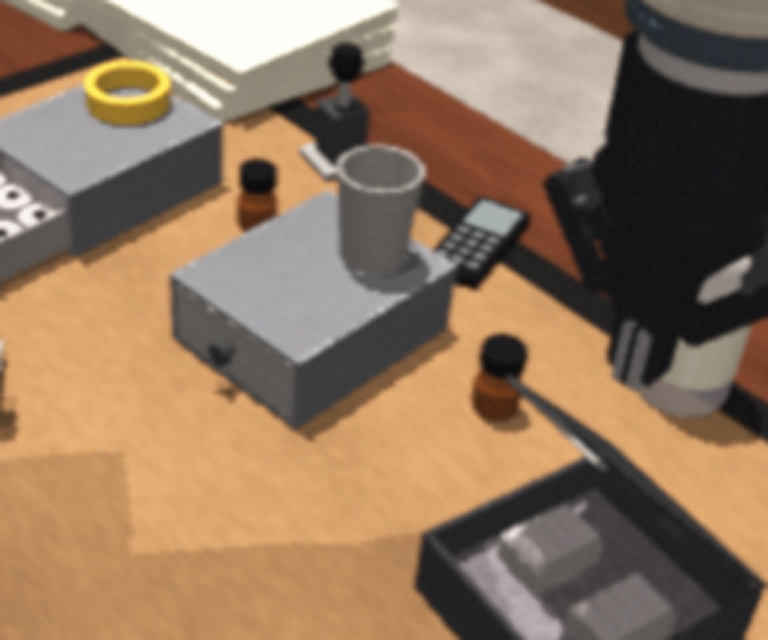

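The picture shows the type drawer flush (pull at crop (222,352)) and the tips at crop (645,385) above the lid's outer half. Pressing down slowly, drifting outward with the lid's edge.

```bash
python3 -m jog '0 0 0.3 2 0;0 0 0.6 3.5 0;0 0 0.6 4.5 0;0 0 0.6 5.3 0;0 0 0.6 6 0;0 0 0.6 6.7 0;0 0 0.6 7.4 0' && python3 -m jog '0 0.4 0 0.8 0;0 0.8 0 1.6 0;0 1.2 0 2.4 0;0 1.5 0 3.2 0;0 1.7 0 3.9 0;0 1.9 0 4.5 0;0 2 0 5 0;0 2 0 5 0'
```

```text
time: 9.93
position: [0.5589, -0.2813, 0.0885]
tcp_rot: [0.0, -0.051, 0.999, -0.0]
contact_force: [-0.0, -0.2, 1.2]
grip_width: -0.0
time: 10.6
position: [0.5377, -0.283, 0.0374]
tcp_rot: [-0.001, -0.051, 0.999, 0.0]
contact_force: [-0.9, 0.1, -0.8]
grip_width: 0.0001
```

```bash
python3 -m jog '0 0 0 0.5 0;0 0 0 1 0;0 0 0 1.4 0;0 0 0 1.4 0' && python3 -m jog '0 0 0 0.2 0;0 0 0 0.4 0;0 0 0 0.4 0'&& python3 -m jog '0 0 0 0.2 0;0 0 0 0.4 0;0 0 0 0.4 0'
```

```text
time: 10.93
position: [0.5382, -0.283, 0.0238]
tcp_rot: [-0.0, -0.051, 0.999, 0.0]
contact_force: [0.0, 0.6, -0.3]
grip_width: 0.0002
time: 11.18
position: [0.5385, -0.2832, 0.0204]
tcp_rot: [-0.0, -0.051, 0.999, 0.0]
contact_force: [-0.8, -0.4, 0.8]
grip_width: -0.0001
time: 11.43
position: [0.5386, -0.2833, 0.0165]
tcp_rot: [0.0, -0.051, 0.999, -0.0]
contact_force: [-0.2, 0.3, -0.1]
grip_width: -0.0005
```

Run:
```python
from h import *
c=snap("side");crop(c,300,180,500,340,3.7,'pics/s6.png')
p=np.array(bot.get_state()["position"]);print("expect tip",(proj(c,[p+[0,0,.036]])-[300,180])*3.7)
```

```text
expect tip [[249.63805978 453.19485207]]
```

View pics/s6.png

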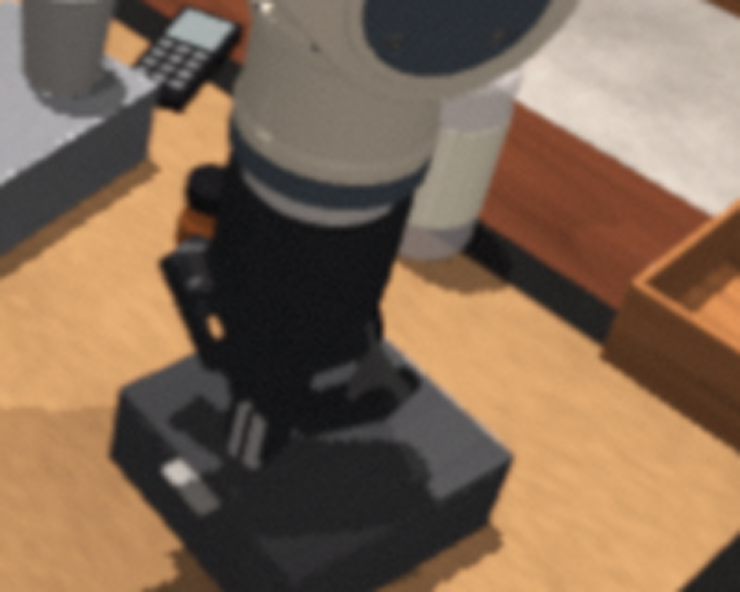

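The lid is nearly flat under the fingertips, crop (250,460). I press on until it resists firmly.

```bash
python3 -m jog '0 0 0 0.2 0;0 0 0 0.3 0;0 0 0 0.3 0' && python3 -m jog '0 0 0 0.2 0;0 0 0 0.3 0;0 0 0 0.3 0'
```

```text
time: 11.73
position: [0.5387, -0.2833, 0.016]
tcp_rot: [0.0, -0.051, 0.999, -0.0]
contact_force: [-6.7, 3.6, 22.5]
grip_width: -0.0003
time: 11.98
position: [0.5388, -0.2834, 0.0155]
tcp_rot: [0.0, -0.051, 0.999, -0.0]
contact_force: [-15.3, 6.9, 45.5]
grip_width: 0.0002
```

It stopped solidly at 45 N. Lifting straight off, then moving back for a clear view.

```bash
python3 -m jog '0 0 0 -1 0;0 0 0 -3 0;0 0 0 -7 0;0 0 0 -11 0;0 0 0 -15 0;0 4 0 -15 0;0 8 0 -15 0;0 8 0 -15 0' && python3 -m jog '0 4 6 0 0;0 8 12 0 0;0 10 18 0 0;0 10 20 0 0;0 10 20 0 0;0 10 20 0 0;0 10 20 0 0'
python3 - <<'E'
from h import *
c=snap("top");crop(c,130,100,430,300,2.6,'pics/t7.png')
c=snap("side");crop(c,170,130,450,350,2.8,'pics/s7.png')
E
```

```text
time: 12.65
position: [0.4526, -0.2902, 0.1605]
tcp_rot: [-0.002, -0.05, 0.999, 0.001]
contact_force: [0.2, -0.4, -0.8]
grip_width: 0.0001
time: 13.23
position: [0.3363, -0.0997, 0.1603]
tcp_rot: [-0.001, -0.052, 0.999, 0.001]
contact_force: [0.3, -0.6, 0.2]
grip_width: 0.0003
```

View pics/s7.png

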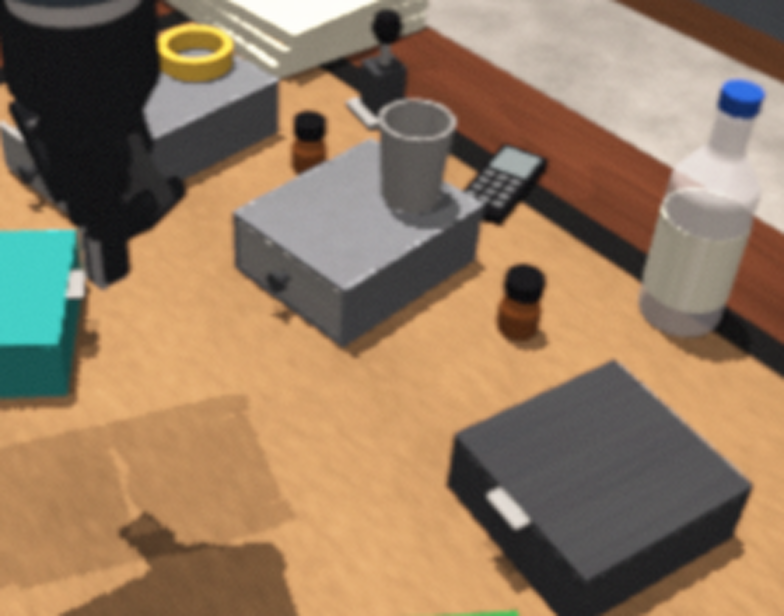

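View pics/t7.png

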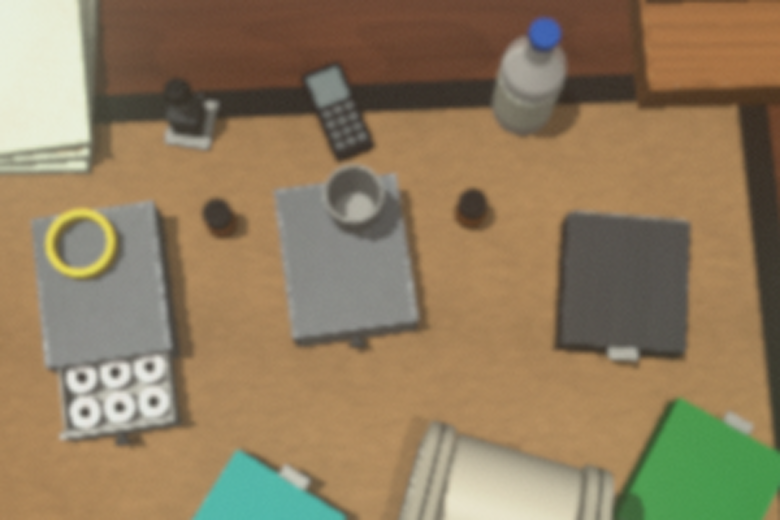

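The lid lies flush and the type drawer is flush. The case corner, spool pull and bystanders are at their original pixels to within about 1 px, and the arm is clear. Handing in.

```bash
python3 -c "
from bench import bot
print(bot.job_done())"
```

```text
the job is handed in; nothing more can be done
None
```

The type drawer (middle unit) is pushed home and the dark case's lid is folded shut, both with closed fingertips. I handed the job in at about 13 s of the 50 s allowed.

- **Drawer:** it stopped solidly at 19 N, and the last pictures show its front flush with the unit.
- **Lid:** it stopped solidly at 45 N, and the last pictures show it lying flat on the case.
- **Everything else:** the case's front corner and the spool pull are within about 1 pixel of where they started. By eye, the tumbler, tape, jars, phone, stamp and bottle are standing where they were. The arm was clear at the end.

**Wrong reading:** the reported tool height was about 36 mm too low. My first drawer push therefore passed over the drawer without touching it. A camera check showed the error, and I used the corrected height for the rest.

I did not measure the final lid angle or drawer gap in numbers. Those two rest on the solid stops and the pictures.

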